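# Post the wooden paddle into the collecting box

## Task

Take the flat wooden paddle with the narrow grip tab out of the drying rack and post it, tab uppermost, through the slot in the lid of the clear collecting box. Feel for the slot with a light touch, never pressing hard on the box, then push the paddle steadily on until the sprung lips let it go and it drops inside. Leave the two other pieces in the rack and the tube and jar on the table where they are.

Things in the scene. Friction and masses are not known exactly. Their poses are not given: they have to be found in the camera images.
- paddle_tab (a point): Centre of the grip tab of the loose plain-wood paddle (8 mm thick along x, 60 mm wide along y, 110 mm tall along z, 40 to 85 g), upright in one of the rack's grooves. The tab is 26 mm wide and 50 mm tall; this point is 25 mm below its top and 85 mm above the paddle's bottom edge. Pinch it across the thickness, near its top, to keep the fingertips off the lid later.
- paddle_tip (a point): Middle of the paddle's bottom edge; same axes. From it rises the body, 60 mm wide and 60 mm tall, corners rounded 8 mm below and 6 mm at the shoulders; the tab stands on the shoulders.
- paddle_center (a point): Middle of the whole paddle, 55 mm above its bottom edge, 30 mm below the centre of the tab.
- rack: Fixed wooden drying rack, 160 mm (x) by 100 mm (y), 48 mm high; origin at the centre of its underside. Three grooves along its y, at x = -50, 0 and +50 mm, each 9.5 mm wide, 64 mm long, 40 mm deep (groove floor 8 mm above the table). The pieces' axes are parallel to the rack's.
- lid_center (a point): Middle of the lid at the height of the slot plate's top, 145 mm above the table; axes of the box: x across the slot, y along it. The plate was screwed down by hand: in y the slot is centred on this point, but in x it lies anywhere from 12 mm before to 12 mm beyond, which this point does not show. The plate does not give way when touched; 25 N or more on the box is too hard.
- box: Fixed collecting box with clear walls and a white lid, 180 mm (x) by 150 mm (y), lid 133 mm high, inner floor 6 mm up; origin at the centre of its underside. On the lid lies a flat steel plate, 72 mm (x) by 116 mm (y), 12 mm thick, with the slot right through it: 10 mm wide (x), 64 mm long (y).
- plaque_center (a point): Bystander standing in another groove: a round-topped plain-wood plaque, 50 mm wide, 60 mm tall, 8 mm thick; this point is half-way up.
- house_center (a point): Bystander standing in the remaining groove: a plain-wood house shape with a gable, 42 mm wide, 65 mm tall, 8 mm thick; this point is 30 mm above its bottom.
- tube_center (a point): Bystander: a paint tube standing on its cap, 40 mm across and 140 mm tall; this point is half-way up.
- jar_center (a point): Bystander: a paint jar, 52 mm across and 65 mm tall; this point is half-way up.
- lip_l (a joint): How far (m) the sprung rubber lip at the slot's +y end is pushed back, 0 at rest, at most 0.006; there is one at each end, 10 mm below the plate's top, standing 5 mm into the slot. Pressing on the paddle's edges they resist with up to about 15 N as it enters, then 2 to 6 N, and hold it if let go, until its shoulders are 17 mm below the plate's top; then it falls when released.
There are look-alikes about, which are no part of the job. Leave any pink look-alike of the part that bears paddle_tab alone.

How it is judged:
On the way, in this order (a step that is already met when the one before it is completed fails the run):
1. the paddle is lifted clear of the rack (height (world z) of paddle_tip above 0.05 m), for 0.1 s.
2. the paddle is upright in the slot, tab uppermost, its bottom edge at least 20 mm below the lid plate's top (z of paddle_tip in the frame of box below 0.125 m and z of paddle_tab in the frame of box above 0.15 m and horizontal distance between paddle_tip and box below 0.02 m and angle between the x axis of paddle_tip and the x axis of box, either way round below 0.2 rad), for 0.1 s.
At the end, for the whole second after the job is handed in: The whole paddle lies or leans at rest inside the collecting box, below its lid (middle lower than 100 mm, both ends lower than 130 mm above the table), let go; the plaque, house, tube and jar are each within 20 mm of where they started (z of paddle_center in the frame of box below 0.1 m and height (world z) of each of paddle_tab, paddle_tip below 0.13 m and x of paddle_center in the frame of box between -0.085 and 0.085 m and y of paddle_center in the frame of box between -0.07 and 0.07 m and linear speed of paddle below 0.03 m/s and not (distance of plaque_center from where it was at the start of the episode above 0.02 m) and not (distance of house_center from where it was at the start of the episode above 0.02 m) and not (distance of tube_center from where it was at the start of the episode above 0.02 m) and not (distance of jar_center from where it was at the start of the episode above 0.02 m)); the robot touches nothing.
It fails at once if the paddle is pressed on the box with 25 N or more before it drops inside (contact force between paddle and box above 25 N and z of paddle_center in the frame of box above 0.08 m).
It fails at once if the robot presses on the box with 25 N or more (contact force between any of the fingers, the arm and box above 25 N).
It fails at once if the plaque, house, tube or jar is moved more than 20 mm (distance of any of plaque_center, house_center, tube_center, jar_center from where it was at the start of the episode above 0.02 m).
It also fails if it takes over 72 s, if anything falls off the work surface, if the arm or the gripper's body presses on something with over 40 N, if the wrist force passes 120 N, or if a joint passes its speed limit or range.

## Robot

A 6-joint arm with a two-finger parallel gripper is mounted at the origin on the work surface. World frame = base frame: x ahead of the robot, y to its left, z up, the work surface at z = 0. Lengths are in m, angles in rad, forces in N, time in s.
With the tool pointing down it reaches from about 0.375 to 0.975 m from the base axis. Payload 3.8 kg.
Tool frame: the origin (TCP) lies on the centre line of the jaws, within the pads' length; the fingertips stand 14 mm ahead of it and the grasp point (between the pads) lies 5 mm behind it (bot.finger_overhang is the distance from the TCP to the fingertips, in m); y points along the fingers, x is the direction in which the jaws open and shut, and the axes are right-handed (so a half turn about y gives the same grasp; the last joint's range is limited). The gripper opens to 85 mm and grips with 20 to 120 N. Pads are 22 mm wide; open, the fingers measure 114 mm over their backs; the gripper's body (76 mm by 85 mm) begins 54 mm behind the grasp point. The pads swing forward as they close: fully open they stand 13 mm farther back than shut.
Start: joints at [1.142, 0.264, 1.604, -0, 1.274, -0.037], TCP at [0.258, 0.624, 0.245] pointing down, gripper open.
Joint ranges: [-2.63, 2.63], [-0.94, 2.18], [0.31, 2.57], [-1.31, 4.45], [0, 2.66], [-2.55, 2.55]. Speed limits (rad/s): [2.57, 2.57, 3.14, 3.14, 3.14, 3.14].

## Interface

Orientations are given as a rotation vector (axis times angle).
In Python, from workcell import readout, read_camera, bot, spotter gives the robot as it stands.
- The arm moves only by the tool jog_arm, never from a script. Its argument "increments" is a list of rows, each a list of 7 numbers: the shift along the tool's x, y, z in m, then the turn, a rotation vector about the tool's x, y, z in rad, then the opening, from 0 (shut) to 1 (fully open). A call has 1 to 10 rows; each row shifts and turns the pose as measured when the row begins, along the tool's axes as they then stand; what a row does not reach is not made up. A row lasts 1/8 s, in which the tool goes at most 62.5 mm and 10.7 degrees, less where a joint would pass 70% of its speed; a pose out of reach is approached as far as the arm can. A call with a gripper value outside its range is refused whole. The fingers move at their own pace and stop on an object; "force" is the grip in N (left out, the last holds). Time passes only in rows, so rows that do not move let the fingers close. It gives the time, the measured TCP pose, the force and the opening at its end, in the units of the state.
- readout.read_state(): the state, without advancing time (a new reading comes with each control period).
- read_camera(name): name is "side" or "top" or "wrist"; returns a dict with "img" (384x512x3 uint8, blue, green, red), "range_z" (384x512 float32, m along the optical axis (not along the pixel's ray), 0 where there is no reading), "fx", "fy", "cx", "cy" (pixels), "world_from_camera" (4x4, takes a point from camera to world coordinates). Camera axes: x right, y down, z forward; pixel columns grow to the right and rows downward; lengths in m; the calibration is good to about 2 mm. A picture is of the moment at which its call begins.
- bot.finish_job(): hands the job in, once; it reports no verdict.
Trained networks look in a picture, given as the dict that the camera call returned (one of the last four; its "shot" number tells which), for a name from the list of things; names that differ only in an ending like _2 or _b are one class to them, and where a whole thing is asked for, a point or a joint stands for the part that bears it (a point fixed in the world has none). Each returns a list of dicts, best first, with "p" (0 to 1); they miss things now and then, are a little off and sometimes report something else, mostly with a low value. They report only what shows in the picture. A call takes as long as a camera call. They do not tell look-alikes from the thing itself.
- spotter.masks_of(picture, thing): "mask" (384x512 bool, what is visible of it) and "location" ([column, row] in pixels, amid what is visible of it).
- spotter.spot_point(picture, thing): "location" ([column, row] in pixels: a listed point, or the origin of a listed thing).
The state is a dict: "time": time; "q": joint angles; "joint_vel": joint speeds; "joint_torque": joint torques, N m; "tool_pos": TCP position; "tcp_rot": TCP orientation; "wrist_force": force on the tool from outside, world axes, zero at the start; "torque": the same for the moment, N m; "width": opening from 0.0 (shut) to 1.0 (fully open).
Only numpy, scipy, OpenCV 4.12 (cv2) and the standard library are available. Lean on these libraries where they do the work, as an engineer would, in place of code of your own. Each camera call takes 0.05 s, during which the arm holds its last target. There are 200 camera calls.

## Working session

There is one attempt and no reset: what is moved stays moved. The work goes in short steps, Python scripts to look and compute and a tool call to move; the robot and the scene stay as the last step left them, time stands still between calls to the robot, and variables do not carry over. Pictures are saved under pics/ and viewed, about 8 in all and at most 12, crops included, and the job is handed in when it is done.

Besides the shell and the picture viewer there is one more tool, called after "Emit:" in YAML: its name, and indented under it one key for each argument. jog_arm: Moves the arm, as the interface text tells. Its arguments: {"type":"object","properties":{"increments":{"type":"array"},"force":{"type":"number"}},"required":["increments"]}

```bash
mkdir -p pics; cat > h.py <<'E'
import numpy as np, cv2
from workcell import readout, read_camera, bot, spotter
def ray(p,uv):
    T=np.array(p["world_from_camera"]); d=np.array([(uv[0]-p["cx"])/p["fx"],(uv[1]-p["cy"])/p["fy"],1.0])
    return T[:3,3],T[:3,:3]@d
def atz(p,uv,z):
    o,d=ray(p,uv); return o+d*(z-o[2])/d[2]
def pts(p,m):
    v,u=np.nonzero(m&(p["range_z"]>0)); z=p["range_z"][v,u]
    c=np.stack([(u-p["cx"])/p["fx"]*z,(v-p["cy"])/p["fy"]*z,z],1)
    T=np.array(p["world_from_camera"]); return c@T[:3,:3].T+T[:3,3]
def proj(p,X):
    T=np.linalg.inv(np.array(p["world_from_camera"])); c=T[:3,:3]@np.array(X)+T[:3,3]
    return [p["fx"]*c[0]/c[2]+p["cx"],p["fy"]*c[1]/c[2]+p["cy"]]
E
python3 - <<'E'
from h import *
np.set_printoptions(precision=3,suppress=True)
s=readout.read_state(); print(s["time"],s["tool_pos"],s["tcp_rot"],s["wrist_force"],s["width"],bot.finger_overhang)
ims=[]
for n in ["top","side"]:
    p=read_camera(n); ims.append(p["img"])
    print(n,np.array(p["world_from_camera"]),p["fx"])
    for t in ["paddle_tab","rack","lid_center","box","plaque_center","house_center","tube_center","jar_center"]:
        for r in spotter.spot_point(p,t)[:3]:
            u,v=np.round(r["location"]).astype(int)
            w=p["range_z"][min(max(v,0),383),min(max(u,0),511)]; o,d=ray(p,r["location"])
            print(t,round(r["p"],2),np.round(r["location"]),o+d*w)
    cv2.imwrite(f"pics/{n}0.png",p["img"])
E
```

```text
0.0 [0.257 0.623 0.244] [-1.371 -0.915  0.918] [-0.427  0.22   0.014] 0.9968925100759775 0.014
top [[-0.004 -0.99   0.142  0.467]
 [-0.999  0.009  0.032 -0.038]
 [-0.033 -0.142 -0.989  0.893]
 [ 0.     0.     0.     1.   ]] 369.37669685327376
paddle_tab 0.79 [397. 274.] [ 0.407 -0.307  0.108]
paddle_tab 0.47 [356. 231.] [ 0.499 -0.244  0.045]
rack 0.97 [352. 207.] [ 0.551 -0.233  0.065]
lid_center 0.7 [166. 218.] [0.522 0.164 0.144]
box 0.84 [182. 219.] [0.52  0.132 0.145]
box 0.47 [354. 187.] [ 0.599 -0.243  0.05 ]
plaque_center 0.44 [356. 187.] [ 0.599 -0.247  0.048]
house_center 0.6 [351. 210.] [ 0.545 -0.235  0.046]
house_center 0.59 [168. 217.] [0.525 0.16  0.145]
tube_center 0.81 [250. 283.] [ 0.392 -0.007  0.12 ]
tube_center 0.5 [358. 228.] [ 0.502 -0.23   0.117]
jar_center 0.96 [253. 133.] [ 0.726 -0.012  0.066]
side [[ 0.713 -0.402  0.574  0.029]
 [-0.701 -0.382  0.602 -0.599]
 [-0.023 -0.832 -0.555  0.646]
 [ 0.     0.     0.     1.   ]] 388.28886189071693
paddle_tab 0.92 [303. 250.] [ 0.501 -0.244  0.107]
paddle_tab 0.77 [299. 306.] [ 0.402 -0.318  0.086]
rack 0.97 [313. 274.] [ 0.51  -0.266  0.048]
rack 0.24 [200. 206.] [0.472 0.061 0.079]
lid_center 0.68 [189. 164.] [0.515 0.151 0.144]
lid_center 0.55 [313. 274.] [ 0.511 -0.266  0.048]
box 0.65 [199. 205.] [0.471 0.062 0.083]
box 0.39 [302. 285.] [ 0.472 -0.267  0.048]
plaque_center 0.62 [314. 277.] [ 0.507 -0.272  0.048]
plaque_center 0.42 [329. 248.] [ 0.599 -0.241  0.047]
plaque_center 0.36 [299. 263.] [ 0.498 -0.236  0.067]
house_center 0.62 [313. 261.] [ 0.541 -0.241  0.049]
tube_center 0.73 [192. 237.] [ 0.381 -0.026  0.086]
tube_center 0.73 [316. 262.] [ 0.544 -0.246  0.048]
jar_center 0.63 [288. 190.] [ 0.712 -0.019  0.049]
```

```bash
python3 - <<'E'
import cv2,numpy as np
a=cv2.imread("pics/top0.png")[100:340,110:450];b=cv2.imread("pics/side0.png")[100:350,110:400]
cv2.imwrite("pics/a.png",cv2.resize(a,None,fx=2.3,fy=2.3,interpolation=3));cv2.imwrite("pics/b.png",cv2.resize(b,None,fx=2.4,fy=2.4,interpolation=3))
E
```

```text
(no output)
```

View pics/a.png

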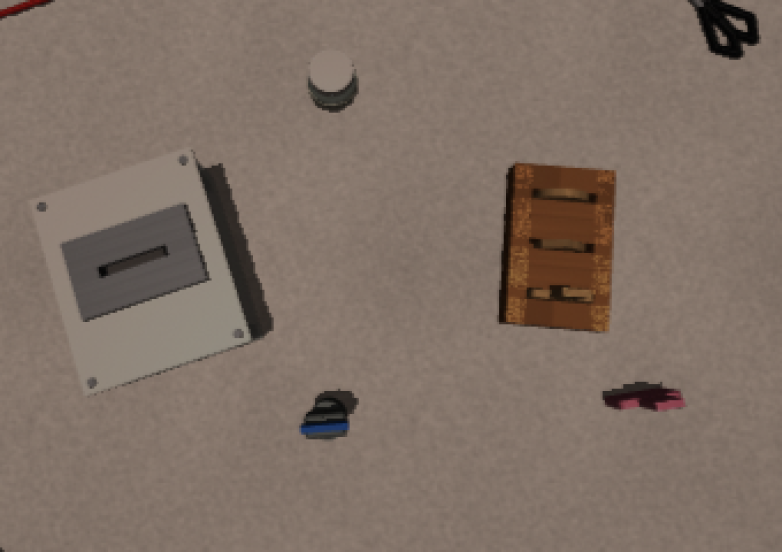

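View pics/b.png

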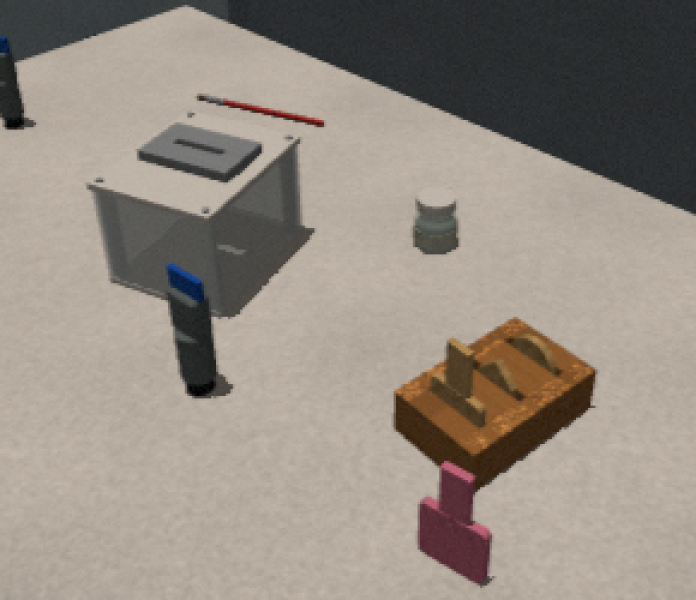

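The top view shows the box at left (slot around crop (133,262), turned by about 15°). The jar, the blue tube and the rack are also visible, with the pink decoy below the rack. The real paddle is in the nearest groove, with its tab at about crop (560,293). In the side view the wooden paddle's tab is at crop (460,370).

```bash
python3 - <<'E'
from h import *
np.set_printoptions(precision=4,suppress=True)
def rect(P):
    (c,s,a)=cv2.minAreaRect((P[:,:2]*1000).astype(np.float32)); return np.array(c)/1000,np.array(s),a
p=read_camera("top"); A=np.ones((384,512),bool)
P=pts(p,A); 
near=lambda P,c,r:(np.abs(P[:,0]-c[0])<r)&(np.abs(P[:,1]-c[1])<r)
b=P[near(P,(.52,.16),.17)]
lid=b[(b[:,2]>.12)&(b[:,2]<.16)]; print("lid",rect(lid))
pl=b[(b[:,2]>.141)&(b[:,2]<.15)]; print("plate",rect(pl),pl[:,2].mean(),lid[lid[:,2]<.138][:,2].mean())
r=P[near(P,(.55,-.245),.13)]; r=r[(r[:,2]>.04)&(r[:,2]<.054)]; print("rack",rect(r))
# slot dark px
g=cv2.cvtColor(p["img"],cv2.COLOR_BGR2GRAY)
roi=g[185:240,130:205]; print(np.percentile(roi,[1,5,50]))
m=np.zeros_like(A); m[200:230,145:190]=roi[15:45,15:60]<55
S=np.array([atz(p,(u,v),.145) for v,u in zip(*np.nonzero(m))]); print("slot",m.sum(),rect(S),S.mean(0))
for n in ["side"]:
    q=read_camera(n); P=pts(q,A); t=P[near(P,(.5,-.24),.05)&(P[:,2]>.075)&(P[:,1]>-.28)]; print("tab side",len(t),t.mean(0),t.min(0),t.max(0),rect(t))
    m=(np.abs(t[:,2]-.1)<.02); print(np.median(t[m],0))
T=pts(p,A); t=T[near(T,(.5,-.24),.04)&(T[:,2]>.075)]; print("tab top",len(t),t.mean(0) if len(t) else 0, t.max(0) if len(t) else 0)
w=read_camera("wrist"); W=np.array(w["world_from_camera"]); print("wrist",W,w["fx"])
from scipy.spatial.transform import Rotation as R
s=readout.read_state(); print(R.from_rotvec(s["tcp_rot"]).as_matrix(), R.from_rotvec(s["tcp_rot"]).as_matrix().T@(W[:3,3]-s["tool_pos"]))
E
```

```text
lid (array([0.4805, 0.1356]), array([308.558 , 179.4275]), 26.263492584228516)
plate (array([0.4644, 0.116 ]), array([261.9137, 127.8683]), 33.011375427246094) 0.14574540469761516 0.13380938525366814
rack (array([ 0.5542, -0.2402]), array([101.2164, 160.4118]), 84.5280990600586)
[35. 51. 89.]
slot 148 (array([0.5318, 0.1631]), array([54.2462, 46.695 ]), 70.85377502441406) [0.5333 0.1627 0.145 ]
tab side 209 [ 0.5008 -0.2374  0.0994] [ 0.4971 -0.2495  0.0756] [ 0.5094 -0.2221  0.1188] (array([ 0.5029, -0.2356]), array([28.0368, 10.4319]), 84.60340881347656)
[ 0.5004 -0.2375  0.1024]
tab top 81 [ 0.5037 -0.2324  0.1099] [ 0.5089 -0.2219  0.1229]
wrist [[ 0.3827  0.8768  0.2911  0.1838]
 [ 0.9239 -0.3631 -0.121   0.6545]
 [-0.0004  0.3152 -0.949   0.3746]
 [ 0.      0.      0.      1.    ]] 336.37924460485067
[[ 0.3819 -0.     -0.9242]
 [ 0.9242 -0.      0.3819]
 [-0.     -1.      0.    ]] [ 0.0001 -0.1293  0.0801]
```

```bash
cat >> h.py <<'E'
from scipy.spatial.transform import Rotation as R
def plan(pos,yaw,n,grip=1.0,s=None):
    """rows to reach pos, tool down, tool x at yaw (deg)"""
    s=s or readout.read_state(); R0=R.from_rotvec(s["tcp_rot"]); p0=np.array(s["tool_pos"])
    y=np.radians(yaw); Rt=R.from_matrix(np.array([[np.cos(y),0,-np.sin(y)],[np.sin(y),0,np.cos(y)],[0,-1,0]]))
    rv=(R0.inv()*Rt).as_rotvec(); d=(np.array(pos)-p0)/n; rows=[]
    for i in range(n):
        Ri=R0*R.from_rotvec(rv*i/n); rows.append([round(float(x),4) for x in list(Ri.inv().apply(d))+list(rv/n)]+[grip])
    print("t",s["time"],"pos",np.round(p0,4),"wf",np.round(s["wrist_force"],2),"w",round(s["width"],3)); print(rows)
E
python3 - <<'E'
from h import *
plan((.525,.162,.25),18,10)
E
```

```text
t 1.05 pos [0.2578 0.6238 0.2453] wf [ 0.02  0.32 -0.97] w 1.0
[[-0.0325, -0.0005, -0.0423, -0.0, 0.0865, -0.0, 1.0], [-0.0287, -0.0005, -0.045, -0.0, 0.0865, -0.0, 1.0], [-0.0247, -0.0005, -0.0473, -0.0, 0.0865, -0.0, 1.0], [-0.0205, -0.0005, -0.0493, -0.0, 0.0865, -0.0, 1.0], [-0.0162, -0.0005, -0.0508, -0.0, 0.0865, -0.0, 1.0], [-0.0117, -0.0005, -0.052, -0.0, 0.0865, -0.0, 1.0], [-0.0072, -0.0005, -0.0529, -0.0, 0.0865, -0.0, 1.0], [-0.0026, -0.0005, -0.0533, -0.0, 0.0865, -0.0, 1.0], [0.002, -0.0005, -0.0533, -0.0, 0.0865, -0.0, 1.0], [0.0066, -0.0005, -0.053, -0.0, 0.0865, -0.0, 1.0]]
```

Emit:
jog_arm:
  increments:
    - [-0.0325,0,-0.042,0,0.0865,0,1]
    - [-0.029,0,-0.045,0,0.0865,0,1]
    - [-0.025,0,-0.047,0,0.0865,0,1]
    - [-0.0205,0,-0.049,0,0.0865,0,1]
    - [-0.016,0,-0.051,0,0.0865,0,1]
    - [-0.012,0,-0.052,0,0.0865,0,1]
    - [-0.007,0,-0.053,0,0.0865,0,1]
    - [-0.0025,0,-0.053,0,0.0865,0,1]
    - [0.002,0,-0.053,0,0.0865,0,1]
    - [0.0065,0,-0.053,0,0.0865,0,1]

```text
time: 2.3
tool_pos: [0.5258, 0.1499, 0.2467]
tcp_rot: [-1.555, -0.235, 0.225]
wrist_force: [0.6, -0.0, 0.2]
width: 1.001
```

```bash
python3 - <<'E'
from h import *
np.set_printoptions(precision=4,suppress=True)
p=read_camera("wrist"); np.savez("w1.npz",**{k:np.array(v) for k,v in p.items()})
cv2.imwrite("pics/w1.png",p["img"])
P=pts(p,np.ones((384,512),bool))
Z=np.full((384,512),np.nan); vv,uu=np.nonzero(p["range_z"]>0); Z[vv,uu]=P[:,2]
plm=((Z>.1405)&(Z<.151)).astype(np.uint8)
n,l,st,_=cv2.connectedComponentsWithStats(plm); k=1+np.argmax(st[1:,4]); print(st[k])
c=[cv2.minAreaRect(np.array([atz(p,(u,v),.145)[:2]*1000 for v,u in zip(*np.nonzero(m))],np.float32)) for m in [l==k]]
print("plate",c)
g=cv2.cvtColor(p["img"],cv2.COLOR_BGR2GRAY)
hull=np.zeros_like(plm); cv2.fillConvexPoly(hull,cv2.convexHull(np.argwhere(l==k)[:,::-1].astype(np.int32)),1); hull=cv2.erode(hull,np.ones((9,9)))
print(np.percentile(g[hull>0],[2,5,10,50]))
for nm,m in [("dark",(hull>0)&(g<0.65*np.median(g[hull>0]))),("deep",(hull>0)&(Z<.139))]:
    n,l2,s2,_=cv2.connectedComponentsWithStats(m.astype(np.uint8)); 
    if n>1:
        k2=1+np.argmax(s2[1:,4]); S=np.array([atz(p,(u,v),.145)[:2]*1000 for v,u in zip(*np.nonzero(l2==k2))],np.float32); print(nm,s2[k2],cv2.minAreaRect(S))
lid=((Z>.125)&(Z<.155)).astype(np.uint8); n,l,st,_=cv2.connectedComponentsWithStats(lid); k=1+np.argmax(st[1:,4])
print("lid",st[k],cv2.minAreaRect(np.array([atz(p,(u,v),.133)[:2]*1000 for v,u in zip(*np.nonzero((l==k)))],np.float32)))
for r in spotter.spot_point(p,"lid_center")[:2]: print(r["p"],r["location"],atz(p,r["location"],.145))
E
```

```text
[  210    97   108   159 14643]
plate [((534.1826171875, 162.19775390625), (72.24954223632812, 116.76505279541016), 18.170448303222656)]
[61. 63. 64. 72.]
dark [259 216  12   9  85] ((543.1112670898438, 134.15980529785156), (8.291425704956055, 6.478715896606445), 16.571277618408203)
deep [257 138  15  79 973] ((533.1393432617188, 164.74655151367188), (9.653848648071289, 58.137001037597656), 18.19923973083496)
lid [  116    65   274   207 48828] ((528.0921020507812, 160.00253295898438), (186.6138153076172, 156.56787109375), 18.156970977783203)
0.92 [254.2, 183.9] [0.5275 0.1589 0.145 ]
```

View pics/w1.png

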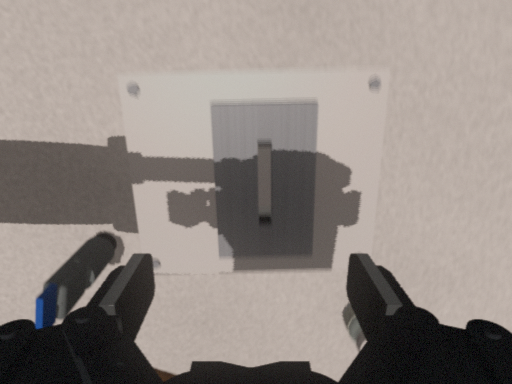

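The wrist view shows the steel plate with its slot at px (265,180), between the open fingers. The slot centre is near (0.5337, 0.1626) and the yaw is 18.2°, about 6 mm to the +x side of the lid centre. Next I go to the rack.

```bash
python3 - <<'E'
from h import *
plan((.504,-.2355,.24),-5.45,8)
E
```

```text
t 2.4 pos [0.5272 0.1471 0.2467] wf [-0.48 -0.14  0.42] w 0.999
[[-0.0165, 0.0007, -0.045, -0.0002, 0.0481, 0.0009, 1.0], [-0.0143, 0.0007, -0.0457, -0.0002, 0.0481, 0.0009, 1.0], [-0.0121, 0.0008, -0.0464, -0.0002, 0.0481, 0.0009, 1.0], [-0.0098, 0.0008, -0.0469, -0.0002, 0.0481, 0.0009, 1.0], [-0.0075, 0.0008, -0.0473, -0.0002, 0.0481, 0.0009, 1.0], [-0.0053, 0.0008, -0.0476, -0.0002, 0.0481, 0.0009, 1.0], [-0.003, 0.0008, -0.0478, -0.0002, 0.0481, 0.0009, 1.0], [-0.0007, 0.0008, -0.0479, -0.0002, 0.0481, 0.0009, 1.0]]
```

Emit:
jog_arm:
  increments:
    - [-0.0165,0.001,-0.045,0,0.048,0.001,0.6]
    - [-0.0145,0.001,-0.0455,0,0.048,0.001,0.6]
    - [-0.012,0.001,-0.0465,0,0.048,0.001,0.6]
    - [-0.01,0.001,-0.047,0,0.048,0.001,0.6]
    - [-0.0075,0.001,-0.0475,0,0.048,0.001,0.6]
    - [-0.0055,0.001,-0.0475,0,0.048,0.001,0.6]
    - [-0.003,0.001,-0.048,0,0.048,0.001,0.6]
    - [-0.0005,0.001,-0.048,0,0.048,0.001,0.6]
    - [0,0,0,0,0,0,0.6]

```text
time: 3.52
tool_pos: [0.5032, -0.2422, 0.2387]
tcp_rot: [-1.565, 0.075, -0.081]
wrist_force: [-0.8, 0.5, -0.9]
width: 0.603
```

```bash
python3 - <<'E'
from h import *
np.set_printoptions(precision=4,suppress=True)
p=read_camera("wrist"); cv2.imwrite("pics/w2.png",p["img"])
P=pts(p,np.ones((384,512),bool))
t=P[(abs(P[:,0]-.503)<.03)&(abs(P[:,1]+.236)<.035)&(P[:,2]>.08)&(P[:,2]<.13)]
print("tab",len(t),t.min(0),t.max(0)); 
tt=t[t[:,2]>t[:,2].max()-.006]; print("tabtop",len(tt),np.median(tt,0),cv2.minAreaRect((tt[:,:2]*1000).astype(np.float32)),cv2.minAreaRect((t[:,:2]*1000).astype(np.float32)))
r=P[(abs(P[:,0]-.55)<.15)&(abs(P[:,1]+.236)<.1)&(abs(P[:,2]-.048)<.004)]; print("rack",cv2.minAreaRect((r[:,:2]*1000).astype(np.float32)),np.median(r[:,2]))
plan((.504,-.2355,.24),-5.45,1)
E
```

```text
tab 433 [ 0.5007 -0.2476  0.08  ] [ 0.5103 -0.2211  0.1203]
tabtop 346 [ 0.5053 -0.2332  0.1185] ((505.0804748535156, -234.21304321289062), (26.27850341796875, 7.7621169090271), 84.52783966064453) ((505.0894470214844, -234.1950225830078), (26.24004554748535, 8.004616737365723), 83.83890533447266)
rack ((520.091064453125, -244.66419982910156), (249.81295776367188, 136.13128662109375), 9.0618257522583) 0.04879676430221849
t 3.575 pos [ 0.5033 -0.2407  0.2387] wf [-0.04 -0.53  0.34] w 0.599
[[0.0002, -0.0013, 0.0052, -0.0054, -0.0024, 0.0032, 1.0]]
```

View pics/w2.png

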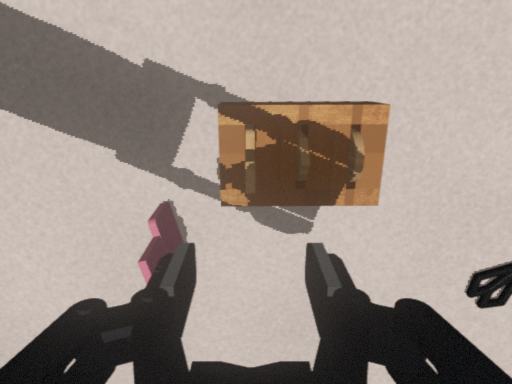

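The tab top is at px (250,155), centred at (0.5051, -0.2342) with a yaw of -5.5°. The pink decoy is well to the left.

```bash
python3 - <<'E'
from h import *
plan((.505,-.2343,.13),-5.5,3,.6)
E
```

```text
t 3.575 pos [ 0.5033 -0.2407  0.2387] wf [-0.04 -0.53  0.34] w 0.599
[[0.0003, 0.0362, 0.002, -0.0018, -0.0005, 0.0011, 0.6], [0.0003, 0.0362, 0.002, -0.0018, -0.0005, 0.0011, 0.6], [0.0003, 0.0362, 0.0021, -0.0018, -0.0005, 0.0011, 0.6]]
```

Emit:
jog_arm:
  increments:
    - [0.0003,0.036,0.002,-0.002,-0.0005,0.001,0.6]
    - [0.0003,0.036,0.002,-0.002,-0.0005,0.001,0.6]
    - [0.0003,0.036,0.002,-0.002,-0.0005,0.001,0.6]
    - [0,0,0,0,0,0,0.6]

```text
time: 4.08
tool_pos: [0.5071, -0.2282, 0.13]
tcp_rot: [-1.569, 0.067, -0.073]
wrist_force: [0.2, 0.3, 0.3]
width: 0.601
```

```bash
python3 - <<'E'
from h import *
plan((.505,-.2343,.107),-5.5,2,.6)
E
```

```text
t 4.075 pos [ 0.5071 -0.2282  0.13  ] wf [0.23 0.29 0.25] w 0.601
[[-0.0008, 0.0115, -0.0032, -0.0005, 0.0035, 0.0016, 0.6], [-0.0008, 0.0115, -0.0031, -0.0005, 0.0035, 0.0016, 0.6]]
```

Emit:
jog_arm:
  increments:
    - [-0.001,0.0115,-0.003,0,0.0035,0.0015,0.6]
    - [-0.0008,0.0115,-0.003,0,0.0035,0.0015,0.6]
    - [0,0,0,0,0,0,0.6]

```text
time: 4.45
tool_pos: [0.5075, -0.2339, 0.1095]
tcp_rot: [-1.571, 0.069, -0.078]
wrist_force: [-0.6, 0.1, 0.6]
width: 0.602
```

```bash
python3 - <<'E'
from h import *
plan((.505,-.2343,.107),-5.5,1,.6)
E
```

```text
t 4.45 pos [ 0.5075 -0.2339  0.1095] wf [-0.56  0.06  0.63] w 0.602
[[-0.0025, 0.0025, -0.0007, 0.0008, 0.002, 0.0056, 0.6]]
```

Emit:
jog_arm:
  increments:
    - [-0.0025,0.0025,-0.0005,0.001,0.002,0.0055,0.6]
    - [0,0,0,0,0,0,0.6]

```text
time: 4.7
tool_pos: [0.5056, -0.2349, 0.1082]
tcp_rot: [-1.57, 0.075, -0.077]
wrist_force: [-0.6, 0.6, 0.4]
width: 0.596
```

```bash
python3 - <<'E'
from h import *
plan((.505,-.2343,.107),-5.5,1,.6)
E
```

```text
t 4.7 pos [ 0.5056 -0.2349  0.1082] wf [-0.57  0.59  0.37] w 0.596
[[-0.0007, 0.0012, 0.0006, 0.0005, -0.0007, 0.0017, 0.6]]
```

Emit:
jog_arm:
  increments:
    - [-0.0005,0.001,0.0005,0,0,0.0015,0.1]
    - [0,0,0,0,0,0,0.0]
    - [0,0,0,0,0,0,0.0]
    - [0,0,0,0,0,0,0.0]
    - [0,0,0,0,0,0,0.0]
    - [0,0,0,0,0,0,0.0]
  force: 60

```text
time: 5.45
tool_pos: [0.505, -0.2347, 0.108]
tcp_rot: [-1.57, 0.076, -0.076]
wrist_force: [-1.0, 0.3, 1.3]
width: 0.081
```

Emit:
jog_arm:
  increments:
    - [0,-0.01,0,0,0,0,0]
    - [0,-0.02,0,0,0,0,0]
    - [0,-0.03,0,0,0,0,0]
    - [0,-0.035,0,0,0,0,0]
    - [0,-0.04,0,0,0,0,0]
    - [0,-0.035,0,0,0,0,0]
    - [0,0,0,0,0,0,0]

```text
time: 6.32
tool_pos: [0.506, -0.2343, 0.2859]
tcp_rot: [-1.571, 0.073, -0.079]
wrist_force: [1.6, 0.5, -0.5]
width: 0.077
```

```bash
python3 - <<'E'
from h import *
# paddle bottom = TCP - ~0.100 ; target bottom ~ 8 cm above plate first
plan((.5337,.1626,.290),18.2,9,0.0)
E
```

```text
t 6.325 pos [ 0.506  -0.2343  0.2859] wf [ 1.64  0.5  -0.54] w 0.077
[[-0.0012, -0.0005, 0.0442, 0.0002, -0.0461, 0.0005, 0.0], [0.0008, -0.0005, 0.0442, 0.0002, -0.0461, 0.0005, 0.0], [0.0029, -0.0005, 0.0441, 0.0002, -0.0461, 0.0005, 0.0], [0.0049, -0.0005, 0.0439, 0.0002, -0.0461, 0.0005, 0.0], [0.0069, -0.0005, 0.0437, 0.0002, -0.0461, 0.0005, 0.0], [0.0089, -0.0005, 0.0433, 0.0002, -0.0461, 0.0005, 0.0], [0.0109, -0.0005, 0.0428, 0.0002, -0.0461, 0.0005, 0.0], [0.0129, -0.0005, 0.0423, 0.0002, -0.0461, 0.0005, 0.0], [0.0148, -0.0005, 0.0417, 0.0002, -0.0461, 0.0005, 0.0]]
```

Emit:
jog_arm:
  increments:
    - [-0.001,0,0.044,0,-0.046,0.0005,0]
    - [0.001,0,0.044,0,-0.046,0.0005,0]
    - [0.003,0,0.044,0,-0.046,0.0005,0]
    - [0.005,0,0.044,0,-0.046,0.0005,0]
    - [0.007,0,0.0435,0,-0.046,0.0005,0]
    - [0.009,0,0.0435,0,-0.046,0.0005,0]
    - [0.011,0,0.043,0,-0.046,0.0005,0]
    - [0.013,0,0.042,0,-0.046,0.0005,0]
    - [0.015,0,0.041,0,-0.046,0.0005,0]
    - [0,0,0,0,0,0,0]

```text
time: 7.58
tool_pos: [0.5281, 0.1735, 0.2715]
tcp_rot: [-1.555, -0.245, 0.27]
wrist_force: [-0.7, -0.4, -1.5]
width: 0.078
```

```bash
python3 - <<'E'
from h import *
np.set_printoptions(precision=4,suppress=True)
p=read_camera("wrist"); s=readout.read_state(); cv2.imwrite("pics/w3.png",p["img"])
P=pts(p,np.ones((384,512),bool)); Rt=R.from_rotvec(s["tcp_rot"]); L=Rt.inv().apply(P-s["tool_pos"])
# paddle in tool frame: y in 0.02..0.1 , near x=0
t=L[(abs(L[:,0])<.012)&(abs(L[:,2])<.045)&(L[:,1]>.045)&(L[:,1]<.108)]
print("paddle face in tool frame",len(t),t.min(0),t.max(0),np.median(t,0))
for y in np.arange(.045,.105,.01):
    q=t[abs(t[:,1]-y-.005)<.005]; 
    if len(q): print(round(y,3),len(q),q.min(0),q.max(0))
plan((.5337,.1626,.290),18.2,1,0.0)
E
```

```text
paddle face in tool frame 259 [-0.0028  0.045   0.0309] [0.0052 0.0924 0.0319] [0.0011 0.065  0.0314]
0.045 70 [-0.0027  0.045   0.0309] [0.0051 0.0549 0.0318]
0.055 60 [-0.0024  0.0551  0.0311] [0.0052 0.065  0.0317]
0.065 52 [-0.0026  0.0652  0.0311] [0.0048 0.0747 0.0319]
0.075 48 [-0.0027  0.0756  0.031 ] [0.0051 0.0849 0.0318]
0.085 29 [-0.0028  0.085   0.0311] [0.0051 0.0924 0.0317]
t 7.625 pos [0.5279 0.172  0.2713] wf [-0.72 -0.25 -0.95] w 0.08
[[0.0021, -0.0187, -0.0107, -0.0024, 0.0089, -0.0165, 0.0]]
```

View pics/w3.png

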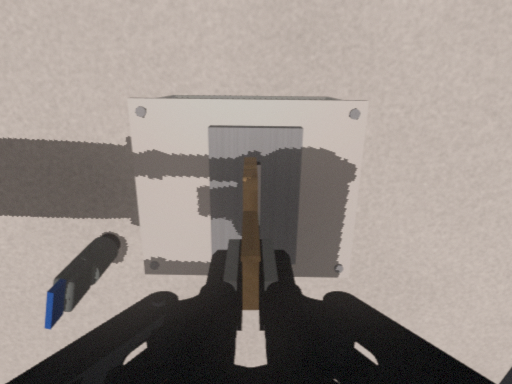

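The paddle hangs straight in the grip, with its edge at px (250,190). Relative to the tool it appears offset by +1.2 mm in x and about 1.3 mm in z, and I compensate for that. Next I align.

```bash
cat >> h.py <<'E'
def go(dz_z,dx=0,dy=0,n=1):  # target over slot, offsets in box axes (m)
    c,s_=np.cos(np.radians(18.2)),np.sin(np.radians(18.2))
    plan((.5333+dx*c-dy*s_,.1604+dx*s_+dy*c,dz_z),18.2,n,0.0)
E
python3 -c "
from h import *
go(.262,n=2)"
```

```text
t 7.625 pos [0.5279 0.172  0.2713] wf [-0.72 -0.25 -0.95] w 0.08
[[0.0007, 0.0046, -0.0064, -0.0012, 0.0045, -0.0083, 0.0], [0.0007, 0.0047, -0.0064, -0.0012, 0.0045, -0.0083, 0.0]]
```

Emit:
jog_arm:
  increments:
    - [0.0007,0.0045,-0.0065,-0.001,0.0045,-0.008,0]
    - [0.0007,0.0045,-0.0065,-0.001,0.0045,-0.008,0]
    - [0,0,0,0,0,0,0]
    - [0,0,0,0,0,0,0]

```text
time: 8.12
tool_pos: [0.5329, 0.1554, 0.2599]
tcp_rot: [-1.558, -0.243, 0.247]
wrist_force: [0.5, -0.1, 0.1]
width: 0.081
```

```bash
python3 -c "
from h import *
go(.256)"
```

```text
t 8.125 pos [0.5329 0.1554 0.2599] wf [ 0.5  -0.07  0.09] w 0.081
[[0.002, 0.0039, 0.0047, 0.0008, -0.0057, -0.0024, 0.0]]
```

Emit:
jog_arm:
  increments:
    - [0.002,0.003,0.0045,0.001,-0.0055,-0.0025,0]
    - [0,0,0,0,0,0,0]

```text
time: 8.38
tool_pos: [0.5337, 0.1602, 0.2571]
tcp_rot: [-1.556, -0.249, 0.248]
wrist_force: [-0.1, -0.6, -0.4]
width: 0.08
```

```bash
python3 -c "
from h import *
go(.252)"
```

```text
t 8.375 pos [0.5337 0.1602 0.2571] wf [-0.13 -0.58 -0.37] w 0.08
[[-0.0003, 0.0051, 0.0003, -0.0005, -0.0009, 0.0011, 0.0]]
```

Emit:
jog_arm:
  increments:
    - [-0.0003,0.004,0.0002,0,-0.001,0.001,0]
    - [0,0.004,0,0,0,0,0]
    - [0,0.002,0,0,0,0,0]

```text
time: 8.75
tool_pos: [0.5334, 0.1608, 0.2467]
tcp_rot: [-1.556, -0.25, 0.25]
wrist_force: [-0.9, 0.4, -0.8]
width: 0.079
```

```bash
python3 -c "
from h import *
go(.244)"
```

```text
t 8.75 pos [0.5334 0.1608 0.2467] wf [-0.91  0.43 -0.75] w 0.079
[[-0.0002, 0.0027, -0.0003, -0.0004, 0.001, 0.0004, 0.0]]
```

Emit:
jog_arm:
  increments:
    - [0,0.001,0,0,0,0,0]
    - [0,0.001,0,0,0,0,0]
    - [0,0.001,0,0,0,0,0]

```text
time: 9.12
tool_pos: [0.5333, 0.1608, 0.2433]
tcp_rot: [-1.556, -0.25, 0.25]
wrist_force: [-0.0, 0.5, -0.9]
width: 0.081
```

```bash
python3 -c "
from h import *
go(.242)"
```

```text
t 9.125 pos [0.5333 0.1608 0.2433] wf [-0.04  0.47 -0.89] w 0.081
[[-0.0001, 0.0013, -0.0004, -0.0004, 0.0011, 0.0001, 0.0]]
```

Emit:
jog_arm:
  increments:
    - [0,0.001,-0.0003,0,0.001,0,0]
    - [0,0.001,0,0,0,0,0]
    - [0,0.001,0,0,0,0,0]

```text
time: 9.5
tool_pos: [0.5335, 0.1605, 0.2403]
tcp_rot: [-1.556, -0.25, 0.249]
wrist_force: [0.6, -0.2, -0.4]
width: 0.078
```

Emit:
jog_arm:
  increments:
    - [0,0.0015,0,0,0,0,0]
    - [0,0.0015,0,0,0,0,0]
    - [0,0.0015,0,0,0,0,0]
    - [0,0.0015,0,0,0,0,0]

```text
time: 10.0
tool_pos: [0.534, 0.1611, 0.2361]
tcp_rot: [-1.555, -0.251, 0.247]
wrist_force: [-1.4, -0.3, 5.9]
width: 0.081
```

```bash
python3 -c "
from h import *
go(.225)"
```

```text
t 10.0 pos [0.534  0.1611 0.2361] wf [-1.39 -0.28  5.92] w 0.081
[[-0.0009, 0.011, -0.0004, -0.0011, -0.0001, 0.0025, 0.0]]
```

Emit:
jog_arm:
  increments:
    - [-0.0004,0.002,0,0,0,0.001,0]
    - [0,0.002,0,0,0,0,0]

```text
time: 10.25
tool_pos: [0.5343, 0.162, 0.235]
tcp_rot: [-1.553, -0.252, 0.246]
wrist_force: [-3.1, 0.5, 7.9]
width: 0.08
```

```bash
python3 -c "
from h import *
go(.225)"
```

```text
t 10.25 pos [0.5343 0.162  0.235 ] wf [-3.08  0.53  7.94] w 0.08
[[-0.0015, 0.01, -0.0012, -0.0025, -0.0003, 0.0046, 0.0]]
```

Emit:
jog_arm:
  increments:
    - [-0.001,0.003,-0.001,-0.0025,0,0.0045,0]
    - [-0.0005,0.003,-0.0005,-0.001,0,0.002,0]

```text
time: 10.5
tool_pos: [0.535, 0.1616, 0.2339]
tcp_rot: [-1.555, -0.252, 0.246]
wrist_force: [-3.8, -0.6, 13.1]
width: 0.08
```

```bash
python3 -c "
from h import *
go(.225)"
```

```text
t 10.5 pos [0.535  0.1616 0.2339] wf [-3.8  -0.56 13.09] w 0.08
[[-0.0021, 0.0089, -0.0006, -0.0005, -0.0003, 0.0043, 0.0]]
```

Emit:
jog_arm:
  increments:
    - [-0.001,0.0035,-0.0005,0,0,0.004,0]
    - [-0.0005,0.0035,0,0,0,0.002,0]

```text
time: 10.75
tool_pos: [0.5353, 0.1617, 0.2338]
tcp_rot: [-1.555, -0.252, 0.246]
wrist_force: [-5.4, -2.0, 15.7]
width: 0.079
```

Emit:
jog_arm:
  increments:
    - [-0.003,0.002,-0.0005,0,0,0.004,0]

```text
time: 10.88
tool_pos: [0.534, 0.1611, 0.2341]
tcp_rot: [-1.554, -0.253, 0.246]
wrist_force: [2.1, 1.9, 1.7]
width: 0.076
```

```bash
python3 -c "
from h import *
go(.225); s=readout.read_state(); print(s['torque'],s['joint_vel'])"
```

```text
t 10.875 pos [0.534  0.1611 0.2341] wf [2.07 1.88 1.67] w 0.076
[[-0.0009, 0.0091, -0.0005, -0.0017, -0.0001, 0.0048, 0.0]]
[ 0.49514749 -0.46901467  0.06887269] [-0.00669577 -0.02890462  0.0238323   0.00449316 -0.0070731  -0.01057156]
```

Emit:
jog_arm:
  increments:
    - [-0.0015,0.004,-0.0003,0,0,0.003,0]
    - [-0.0015,0.004,0,0,0,0.003,0]

```text
time: 11.12
tool_pos: [0.5344, 0.1612, 0.2323]
tcp_rot: [-1.553, -0.256, 0.242]
wrist_force: [-2.2, 0.1, 11.4]
width: 0.076
```

```bash
python3 -c "
from h import *
go(.225); s=readout.read_state(); print(s['torque'],s['joint_vel'])"
```

```text
t 11.125 pos [0.5344 0.1612 0.2323] wf [-2.2   0.09 11.36] w 0.076
[[-0.0014, 0.0073, -0.0005, -0.0019, -0.0, 0.0089, 0.0]]
[-0.02076545  0.66533934  0.02333854] [ 0.00348382  0.00049391  0.01644985  0.0027138  -0.02699467 -0.00231077]
```

Progress is good: 1.8 mm deeper at 11 N. I keep pushing with the same sideways compensation and correct the small tilt.

Emit:
jog_arm:
  increments:
    - [-0.002,0.0045,-0.0003,-0.001,0,0.006,0]
    - [-0.002,0.0045,0,0,0,0.005,0]

```text
time: 11.38
tool_pos: [0.534, 0.1611, 0.2285]
tcp_rot: [-1.554, -0.255, 0.243]
wrist_force: [0.8, 0.7, 6.0]
width: 0.078
```

```bash
python3 -c "
from h import *
go(.225); s=readout.read_state(); print(s['torque'],s['joint_vel'])"
```

```text
t 11.375 pos [0.534  0.1611 0.2285] wf [0.85 0.74 6.04] w 0.078
[[-0.0009, 0.0035, -0.0005, -0.0013, -0.0001, 0.008, 0.0]]
[ 0.28510158 -0.05054377 -0.08211168] [ 0.00142016  0.0078947   0.02385079  0.00226288 -0.03225457  0.00023533]
```

Emit:
jog_arm:
  increments:
    - [-0.001,0.004,-0.0003,-0.001,0,0.006,0]
    - [-0.001,0.004,0,0,0,0.004,0]
    - [-0.001,0.004,0,0,0,0.002,0]
    - [-0.001,0.004,0,0,0,0.002,0]

```text
time: 11.88
tool_pos: [0.5343, 0.1615, 0.218]
tcp_rot: [-1.554, -0.253, 0.245]
wrist_force: [-0.2, 1.5, 5.1]
width: 0.08
```

```bash
python3 -c "
from h import *
go(.17); s=readout.read_state(); print(s['torque'])"
```

```text
t 11.875 pos [0.5343 0.1615 0.218 ] wf [-0.21  1.47  5.13] w 0.08
[[-0.0016, 0.048, -0.0008, -0.0012, -0.0001, 0.0058, 0.0]]
[0.16716924 0.14985222 0.0547978 ]
```

Emit:
jog_arm:
  increments:
    - [-0.001,0.005,-0.0005,-0.001,0,0.005,0]
    - [-0.001,0.005,-0.0003,0,0,0.003,0]
    - [-0.001,0.005,0,0,0,0.002,0]
    - [-0.001,0.005,0,0,0,0.002,0]
    - [-0.001,0.005,0,0,0,0.002,0]

```text
time: 12.5
tool_pos: [0.5344, 0.1616, 0.1991]
tcp_rot: [-1.554, -0.253, 0.245]
wrist_force: [-0.4, 0.6, 4.9]
width: 0.079
```

```bash
python3 -c "
from h import *
go(.17); s=readout.read_state(); print(s['torque'])"
```

```text
t 12.5 pos [0.5344 0.1616 0.1991] wf [-0.39  0.58  4.94] w 0.079
[[-0.0015, 0.029, -0.0008, -0.0013, -0.0001, 0.0049, 0.0]]
[0.11775181 0.14178026 0.01230239]
```

Emit:
jog_arm:
  increments:
    - [-0.001,0.005,-0.0005,-0.001,0,0.004,0]
    - [-0.001,0.005,-0.0003,0,0,0.002,0]
    - [-0.001,0.005,0,0,0,0.002,0]
    - [-0.001,0.005,0,0,0,0.002,0]
    - [-0.001,0.005,0,0,0,0.002,0]
    - [-0.001,0.005,0,0,0,0.002,0]

```text
time: 13.25
tool_pos: [0.5339, 0.1615, 0.1748]
tcp_rot: [-1.554, -0.253, 0.246]
wrist_force: [-0.2, 1.2, -0.4]
width: 0.084
```

```bash
python3 -c "
from h import *
go(.167); p=read_camera('side'); cv2.imwrite('pics/s4.png',cv2.resize(p['img'][80:260,90:330],None,fx=3,fy=3,interpolation=3))"
```

```text
t 13.25 pos [0.5339 0.1615 0.1748] wf [-0.17  1.2  -0.43] w 0.084
[[-0.0009, 0.0078, -0.0009, -0.0016, -0.0001, 0.0046, 0.0]]
```

View pics/s4.png

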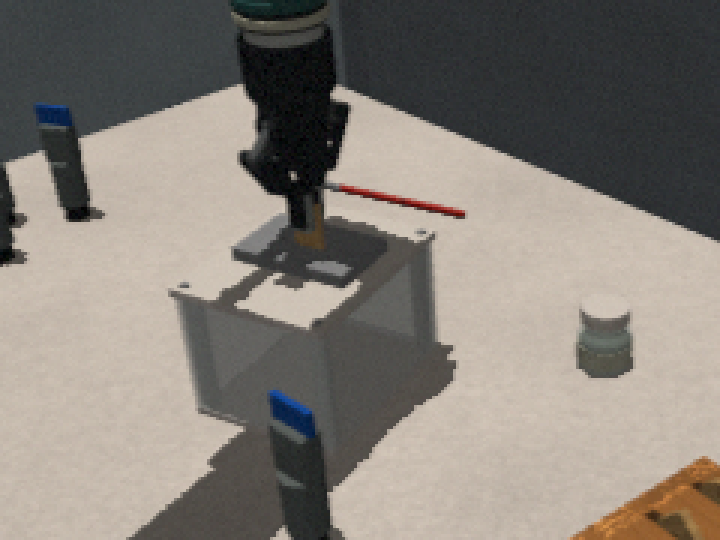

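The side view shows the paddle in the slot with only its tab above the plate, at about px (315,225), and the grip still clear of the lid. The lip force is gone. I push a few mm more and then release.

Emit:
jog_arm:
  increments:
    - [-0.001,0.003,-0.0005,0,0,0.002,0]
    - [-0.0005,0.003,0,0,0,0.001,0]
    - [0,0.001,0,0,0,0,0]

```text
time: 13.68
tool_pos: [0.5328, 0.1604, 0.1659]
tcp_rot: [-1.555, -0.25, 0.248]
wrist_force: [1.0, 0.1, -0.6]
width: 0.077
```

Emit:
jog_arm:
  increments:
    - [0,0,0,0,0,0,0.5]
    - [0,0,0,0,0,0,0.5]
    - [0,-0.002,0,0,0,0,0.5]
    - [0,-0.03,0,0,0,0,0.5]
    - [0,-0.04,0,0,0,0,0.5]
    - [0,-0.04,0,0,0,0,0.5]
    - [0,0,0,0,0,0,0.5]
    - [0,0,0,0,0,0,0.5]

```text
time: 14.68
tool_pos: [0.5296, 0.1591, 0.2785]
tcp_rot: [-1.556, -0.243, 0.256]
wrist_force: [-0.3, 0.0, -0.0]
width: 0.498
```

```bash
python3 - <<'E'
from h import *
s=readout.read_state(); print(s["time"],s["tool_pos"],s["wrist_force"],s["width"])
p=read_camera('side'); q=read_camera("top")
a=cv2.resize(p['img'][100:350,90:400],None,fx=2.4,fy=2.4,interpolation=3)
cv2.imwrite('pics/s5.png',a)
for t in ["paddle_tab","paddle_center","tube_center","jar_center","house_center","plaque_center"]:
    print(t,[(round(r["p"],2),np.round(r["location"])) for r in spotter.spot_point(p,t)[:3]])
P=pts(p,np.ones((384,512),bool)); print((( abs(P[:,0]-.534)<.05)&(abs(P[:,1]-.162)<.04)&(P[:,2]>.15)&(P[:,2]<.2)).sum())
E
```

```text
14.675 [0.52958421 0.15913338 0.27854205] [-0.26908548  0.02631765 -0.02159025] 0.49834681001812586
paddle_tab []
paddle_center [(0.76, array([299., 316.]))]
tube_center [(0.92, array([188., 237.])), (0.2, array([331., 249.]))]
jar_center [(0.78, array([290., 190.])), (0.7, array([314., 275.]))]
house_center [(0.49, array([314., 261.])), (0.29, array([198., 203.]))]
plaque_center [(0.52, array([332., 249.]))]
0
```

View pics/s5.png

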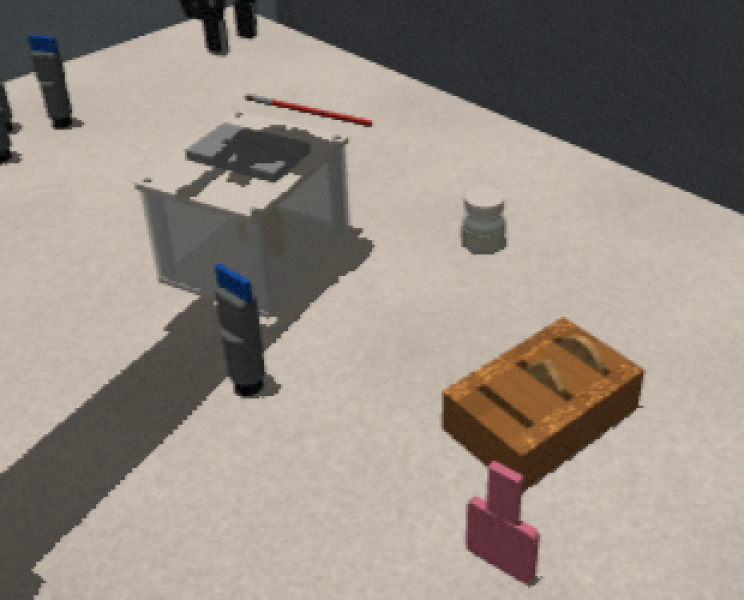

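The paddle is now inside the clear box (a wooden tint around px (260,230)). The plate is empty and the bystanders and rack pieces are in place. I let things settle and then hand in.

Emit:
jog_arm:
  increments:
    - [0,0,0,0,0,0,0.5]
    - [0,0,0,0,0,0,0.5]
    - [0,0,0,0,0,0,0.5]
    - [0,0,0,0,0,0,0.5]
    - [0,0,0,0,0,0,0.5]
    - [0,0,0,0,0,0,0.5]
    - [0,0,0,0,0,0,0.5]
    - [0,0,0,0,0,0,0.5]
    - [0,0,0,0,0,0,0.5]
    - [0,0,0,0,0,0,0.5]

```text
time: 16.32
tool_pos: [0.5297, 0.1591, 0.278]
tcp_rot: [-1.556, -0.242, 0.256]
wrist_force: [-0.3, -0.2, 0.4]
width: 0.497
```

```bash
python3 - <<'E'
from h import *
a=read_camera("side"); b=read_camera("side"); print("box change px",int((cv2.absdiff(a["img"],b["img"])[150:240,140:240].max(2)>25).sum()))
print(bot.finish_job())
E
```

```text
box change px 0
the job is handed in; nothing more can be done
None
```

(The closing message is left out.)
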